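# Find the stamped parts crate and push it to the dispatch line

### The job

Two empty parts crates stand at the aluminium rail and one is stamped on its sloping underside: check both, first the left one as seen from the robot, tipping each towards the robot against the rail to about 45 degrees for a moment so that its underside shows, and lowering it gently back flat. Then push the stamped crate to the white dispatch tape until its far wall stands over the tape along its whole width, leaving the other flat at the rail. Use only fingertips: do not lift a crate off the bench, tip it right over or disturb the other things.

Things in the scene. Friction and masses are not known exactly. Their poses are not given: they have to be found in the camera images.
- crate_stamped: the stamped crate: empty open grey plastic crate, 160 mm deep (x) x 150 wide (y) x 90 high, walls 5, 0.25 to 0.5 kg. Its far lower edge is cut back 38 mm at 45 degrees (far wall upright from 38 up); on this sloping underside is the stamp: black 50 mm ring with a cross, a bar each side. Balances at 60 degrees of tip. Origin: centre of the 160 x 150 outline at bench height; x away from robot, y left
- crate_plain: the other crate: the same, but with a bare grey underside. The two stand at the left and the right place, either way round, the sloping underside away from the robot (x within 8 degrees of the rail's x). Origin and axes as for the stamped crate
- rail: fixed aluminium bar on the bench on the robot's side of the crates, 460 mm long (y), 22 wide, 18 high. Origin: at bench height, mid-length, on its far face (towards the crates); x away from the robot, y left. A crate stands each side of its middle, centred 105 to 135 mm from it, 3 to 25 mm off the bar; pulled to the robot at its top a crate slides to the bar, then tips about its near bottom edge
- dispatch_line: the dispatch line: strip of white tape stuck flat on the black bench beyond the crates, 50 mm wide (its x), 700 mm long (its y), no thickness to speak of. Origin: middle of the strip at bench height; x points away from the robot, y to the left
- stamped_heel (a point): middle of the near bottom edge of the stamped crate (80 mm towards the robot from its origin)
- plain_heel (a point): middle of the near bottom edge of the other crate
- far_left (a point): left top corner of the far wall of the stamped crate, on its outer face (crate frame 80, 75, 90 mm)
- far_right (a point): right top corner of the far wall of the stamped crate (crate frame 80, -75, 90 mm)
- tape_roll: bystander: cardboard-coloured tape roll lying flat, 90 mm across, 24 mm high, off to the left; origin at the centre of its underside
- flux_bottle: bystander: standing bottle, 44 mm across, 100 mm high, off to the right; origin at the centre of its underside
- motor: bystander: small standing steel motor, 48 mm across, 84 mm high with its shaft, off to the right; origin at the centre of its underside
- screwdriver: bystander: screwdriver lying off to the left, handle towards its -x; origin under its middle

How it is judged:
On the way, in this order (a step that is already met when the one before it is completed fails the run):
1. the left crate is tipped more than 35 degrees (0.6 rad) for 0.3 s (((y of crate_stamped in the frame of rail above 0 m and angle between crate_stamped's own z axis and vertical above 0.6 rad) or (y of crate_plain in the frame of rail above 0 m and angle between crate_plain's own z axis and vertical above 0.6 rad))), for 0.3 s.
2. the left crate is back flat on the bench (((y of crate_stamped in the frame of rail above 0 m and angle between crate_stamped's own z axis and vertical below 0.07 rad) or (y of crate_plain in the frame of rail above 0 m and angle between crate_plain's own z axis and vertical below 0.07 rad))), for 0.2 s.
3. the right crate is tipped more than 35 degrees (0.6 rad) for 0.3 s (((y of crate_stamped in the frame of rail below 0 m and angle between crate_stamped's own z axis and vertical above 0.6 rad) or (y of crate_plain in the frame of rail below 0 m and angle between crate_plain's own z axis and vertical above 0.6 rad))), for 0.3 s.
4. the right crate is back flat on the bench (((y of crate_stamped in the frame of rail below 0 m and angle between crate_stamped's own z axis and vertical below 0.07 rad) or (y of crate_plain in the frame of rail below 0 m and angle between crate_plain's own z axis and vertical below 0.07 rad))), for 0.2 s.
At the end, for the whole second after the job is handed in: the stamped crate stands flat and still with both ends of its far wall over the tape (outer face within 25 mm of its middle line); the other crate stands flat and still, its near bottom edge within 30 mm of the rail and its centre within 60 mm of where it began (x of far_left in the frame of dispatch_line between -0.025 and 0.025 m and y of far_left in the frame of dispatch_line between -0.35 and 0.35 m and x of far_right in the frame of dispatch_line between -0.025 and 0.025 m and y of far_right in the frame of dispatch_line between -0.35 and 0.35 m and angle between each of crate_stamped, crate_plain's own z axis and vertical below 0.07 rad and height (world z) of each of crate_stamped, crate_plain below 0.006 m and x of plain_heel in the frame of rail between -0.01 and 0.03 m and distance of crate_plain from where it was at the start of the episode below 0.06 m and linear speed of each of crate_stamped, crate_plain below 0.01 m/s); the robot touches nothing.
It fails at once if a crate is lifted: its near bottom edge rises more than 22 mm off the bench (height (world z) of any of stamped_heel, plain_heel above 0.022 m).
It fails at once if a crate goes over on its side (tipped beyond 75 degrees, 1.3 rad) (angle between any of crate_stamped, crate_plain's own z axis and vertical above 1.3 rad).
It fails at once if a crate is dropped back instead of lowered (turning faster than 6.5 rad/s) (angular speed of any of crate_stamped, crate_plain above 6.5 rad/s).
It fails at once if a bystander is moved more than 30 mm (distance of any of tape_roll, flux_bottle, motor, screwdriver from where it was at the start of the episode above 0.03 m).
It also fails if it takes over 67 s, if anything falls off the work surface, if the arm or the gripper's body presses on something with over 40 N, if the wrist force passes 120 N, or if a joint passes its speed limit or range.

### The arm

A 7-joint arm with a two-finger parallel gripper is mounted at the origin on the work surface. World frame = base frame: x ahead of the robot, y to its left, z up, the work surface at z = 0. Lengths are in m, angles in rad, forces in N, time in s.
With the tool pointing down it reaches from about 0.35 to 0.9 m from the base axis. Payload 19.9 kg.
Tool frame: the origin (TCP) lies between the finger pads; the fingertips stand 25 mm ahead of it and the grasp point (between the pads) lies 6 mm ahead of it; z points along the fingers, x is the direction in which the jaws open and shut, and the axes are right-handed (so a half turn about z gives the same grasp; the last joint's range is limited). The gripper opens to 85 mm and grips with 20 to 120 N. Pads are 22 mm wide; open, the fingers measure 114 mm over their backs; the gripper's body (76 mm by 85 mm) begins 54 mm behind the grasp point. The pads swing forward as they close: fully open they stand 13 mm farther back than shut.
Start: joints at [1.234, 0.417, -0.01, 1.614, 0.005, 1.111, -0.053], TCP at [0.182, -0.598, 0.256] pointing down, gripper open.
Joint ranges: [-2.81, 2.81], [-0.39, 2.02], [-1.27, 1.25], [0.06, 2.57], [-1.19, 4.33], [0.19, 2], [-2.82, 2.82]. Speed limits (rad/s): [1.89, 1.89, 2.39, 2.39, 3.01, 3.01, 3.01].

### API

Orientations are given as a 3x3 rotation matrix whose columns are the frame's x, y, z axes.
In Python, from rig import env, vision gives the robot as it stands. Calls block until the motion is done:
- env.reach(position, orientation): joint-space move of the TCP to a pose.
- env.move_straight(position, velocity=0.15, attitude=None): straight line of the TCP; attitude=None keeps the orientation; velocity is the mean speed in m/s.
- env.set_joints(angles): joint-space move.
- env.set_gripper(opening, newtons=None): opening from 0.0 (shut) to 1.0 (fully open); newtons is the grip in N (None keeps the last); returns when the fingers have stopped.
- env.hold(seconds).
- env.inverse_kinematics(position, orientation): joint angles nearest the present ones, or None.
- env.state(): the state.
- vision.read_camera(name): name is "scene" or "top" or "wrist"; returns (picture, depth): 384x512x3 uint8, blue, green, red; 384x512 float32, m along the optical axis (not along the pixel's ray), 0 where there is no reading.
- vision.camera_params(name): a dict with "fovy" (degrees; the focal length in pixels is half the picture's height over the tangent of half this angle, whatever the lens; pixels are square), "cx", "cy" (the principal point, pixels), "position" and "rotation" of the camera in the world. Camera axes: x right, y up, looking along -z (the intrinsics and any distortion apply to the point x, -y, -z); pixel columns grow to the right and rows downward; lengths in m; the calibration is good to about 2 mm. A picture is of the moment at which its call begins: read the wrist's pose just before it. camera_params takes no time and is no camera call; for the wrist camera it gives the pose at the moment of the call.
A pose or a line that the arm cannot do raises env.PlanningError and nothing moves.
- env.close_job(): hands the job in, once; it reports no verdict.
The state is a dict: "time": time; "joints": joint angles; "joint_vel": joint speeds; "tau": joint torques, N m; "ee_pos": TCP position; "orientation": TCP orientation; "ft_force": force on the tool from outside, world axes, zero at the start; "torque": the same for the moment, N m; "opening": opening from 0.0 (shut) to 1.0 (fully open).
Only numpy, scipy, OpenCV 4.12 (cv2) and the standard library are available. Lean on these libraries where they do the work, as an engineer would, in place of code of your own. Each camera call takes 0.05 s, during which the arm holds its last target. There are 200 camera calls.

## Working session

There is one attempt and no reset: what is moved stays moved. The work goes in short steps, each a Python script; the robot and the scene stay as the last script left them, time stands still between calls to the robot, and variables do not carry over. Pictures are saved under pics/ and viewed, about 8 in all and at most 12, crops included, and the job is handed in when it is done.

```bash
ls; mkdir -p pics; python3 - <<'E'
from rig import env, vision
import cv2, numpy as np
ims=[]
for n in ("scene","top"):
    im,d=vision.read_camera(n); np.savez(f"/tmp/{n}.npz",im=im,d=d); 
    cv2.imwrite(f"pics/{n}0.png",im); p=vision.camera_params(n); print(n,p)
E
```

```text
pics
scene {'fovy': 48.61037622407583, 'cx': 249.000489506507, 'cy': 186.5883060042815, 'position': array([1.00768678, 0.78744551, 1.03413437]), 'rotation': array([[-0.84666114, -0.37218004,  0.38032476],
       [ 0.53185615, -0.61488522,  0.58227587],
       [ 0.01714462,  0.69526842,  0.71854567]])}
top {'fovy': 52.613855944255995, 'cx': 259.4176313376483, 'cy': 185.88995341780918, 'position': array([0.32378779, 0.01645091, 1.17960208]), 'rotation': array([[-0.0040424 ,  0.99005532, -0.14062046],
       [-0.9999396 , -0.0054392 , -0.00955017],
       [-0.01022006,  0.14057336,  0.99001752]])}
```

View pics/top0.png

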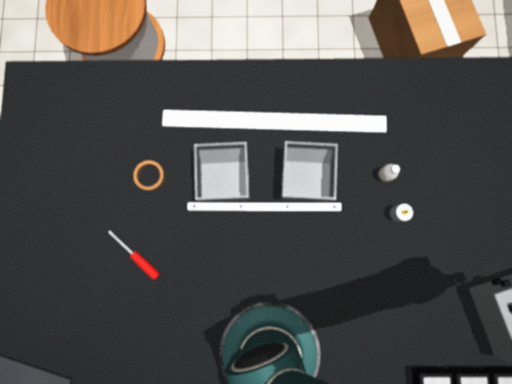

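View pics/scene0.png

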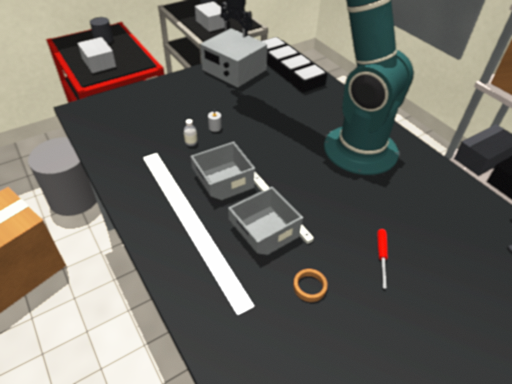

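The top view shows the left crate at cols 193-249, rows 141-200, and the right at cols 282-338. The rail is at row 207 and the tape at row 121. The bystanders are well clear of both crates. Next I'll measure them.

```bash
cat > h.py <<'E'
import numpy as np, cv2
from rig import env, vision
def cloud(n, d, p=None):
    p=p or vision.camera_params(n); h,w=d.shape; f=h/2/np.tan(np.radians(p["fovy"]/2))
    v,u=np.mgrid[:h,:w]
    c=np.stack([(u-p["cx"])/f*d,-(v-p["cy"])/f*d,-d],-1)
    return c@p["rotation"].T+p["position"]
def rect(P):
    (c,s,a)=cv2.minAreaRect((P[:,:2]*1000).astype(np.float32))
    return np.round(cv2.boxPoints((c,s,a)),1), np.round(c,1),np.round(s,1),round(a,2)
def boxes(n,im,d):
    P=cloud(n,d); g=im.min(2); x,y,z=P[...,0],P[...,1],P[...,2]
    roi=(d>0)&(x>.3)&(x<.9)&(abs(y)<.45)
    R={}
    t=roi&(g>200)&(abs(z)<.012)&(x>.62)
    R["tape"]=P[t]
    R["rail"]=P[roi&(g>150)&(z>.008)&(z<.03)&(x<.52)&(abs(y)<.26)]
    cr=roi&(z>.078)&(z<.1)&(abs(y)<.25)
    R["left"]=P[cr&(y>.0)]; R["right"]=P[cr&(y<0)]
    return R
E
python3 - <<'E'
from h import *
for n in("top","scene"):
    q=np.load(f"/tmp/{n}.npz"); R=boxes(n,q["im"],q["d"])
    for k,P in R.items():
        if len(P)<5: print(n,k,len(P)); continue
        print(n,k,len(P),"z",np.round(np.percentile(P[:,2],[5,50,95]),3),"x",np.round(np.percentile(P[:,0],[1,50,99]),3),"y",np.round(np.percentile(P[:,1],[1,50,99]),3)); print(rect(P))
E
```

```text
top tape 3548 z [-0.002  0.001  0.005] x [0.665 0.698 0.731] y [-0.36  -0.019  0.326]
(array([[ 659.5, -366.1],
       [ 713. , -367.9],
       [ 737.1,  332.5],
       [ 683.5,  334.3]], dtype=float32), array([698.3, -16.8]), array([700.8,  53.6]), 88.03)
top rail 1315 z [0.009 0.018 0.022] x [0.418 0.43  0.517] y [-0.21   0.029  0.239]
(array([[ 415.1, -214. ],
       [ 518.9, -215.1],
       [ 523.6,  242.3],
       [ 419.8,  243.4]], dtype=float32), array([469.4,  14.2]), array([457.3, 103.8]), 89.4)
top left 486 z [0.081 0.09  0.094] x [0.443 0.527 0.607] y [0.06  0.143 0.212]
(array([[441.9, 209.1],
       [447.9,  58.8],
       [609. ,  65.3],
       [603. , 215.5]], dtype=float32), array([525.5, 137.2]), array([161.2, 150.4]), 2.28)
top right 485 z [0.08  0.09  0.093] x [0.443 0.53  0.609] y [-0.193 -0.124 -0.04 ]
(array([[ 440.3, -186.9],
       [ 600.8, -197.2],
       [ 610.5,  -47. ],
       [ 449.9,  -36.7]], dtype=float32), array([ 525.4, -116.9]), array([150.5, 160.9]), 86.33)
scene tape 3099 z [-0.002  0.002  0.005] x [0.665 0.7   0.732] y [-0.36   0.062  0.326]
(arra
[... 220 characters left out ...]
514] y [-0.147  0.098  0.243]
(array([[ 412.7, -157.2],
       [ 519.5, -157.4],
       [ 520.3,  245.9],
       [ 413.5,  246.1]], dtype=float32), array([466.5,  44.4]), array([403.3, 106.8]), 89.88)
scene left 673 z [0.079 0.088 0.093] x [0.441 0.52  0.605] y [0.06  0.145 0.214]
(array([[437.5, 210.6],
       [443.2,  56.5],
       [607.3,  62.5],
       [601.7, 216.6]], dtype=float32), array([522.4, 136.5]), array([164.2, 154.2]), 2.1)
scene right 531 z [0.079 0.087 0.093] x [0.44  0.523 0.606] y [-0.195 -0.109 -0.038]
(array([[ 436.5, -188.8],
       [ 599.1, -199.8],
       [ 609.5,  -45.3],
       [ 446.9,  -34.3]], dtype=float32), array([ 523. , -117.1]), array([154.8, 163. ]), 86.13)
```

```bash
cat >> h.py <<'E'
from scipy.spatial.transform import Rotation as Ro
TR=np.array([.018])
def tool(H,psi,t,zt=.082,flip=1,xt=.0025):
    C=(Ro.from_euler('z',psi)*Ro.from_euler('y',-t)).as_matrix()
    p=np.array([H[0],H[1],H[2] if len(H)>2 else 0.])+C@[xt,0,zt]
    return p, C@np.diag([flip,-flip,-1.])
E
python3 - <<'E'
from h import *
q=np.load("/tmp/top.npz"); R=boxes("top",q["im"],q["d"]); P=R["rail"]; P=P[P[:,0]<.47]; print("rail",rect(P))
s=env.state(); print(s["ee_pos"],np.round(s["orientation"],2))
for H,psi in (([.445,.134],.04),([.445,-.112],-.064)):
  for f in (1,-1):
    for zt in (.082,):
      print(f,[ (lambda j: None if j is None else np.round(j,2).tolist())(env.inverse_kinematics(*tool([H[0]+.018*np.tan(t),H[1]],psi,t,zt,f))) for t in (0,.4,.7,.78)])
  for a in (0,.3): # pushing pose, jaws along y
    M=np.array([[0,1,0],[1,0,0],[0,0,-1.]])
    for sg in (1,-1):
      print("push",sg,[ (lambda j: None if j is None else np.round(j,2).tolist())(env.inverse_kinematics([H[0]-.02+dx,H[1],.058],M*np.array([sg,sg,1]))) for dx in(0,.1)])
E
```

```text
rail (array([[ 415.1, -214. ],
       [ 466.6, -214.5],
       [ 471.4,  242.8],
       [ 419.8,  243.4]], dtype=float32), array([443.2,  14.4]), array([457.3,  51.6]), 89.4)
[ 0.18210155 -0.59757911  0.25573347] [[ 0.29 -0.96 -0.  ]
 [-0.96 -0.29  0.  ]
 [-0.    0.   -1.  ]]
1 [[0.46, 0.64, -1.01, 2.1, 0.76, 0.82, -0.98], [-0.31, 0.31, -0.19, 2.42, 1.37, 0.23, -1.76], None, None]
-1 [[0.51, 0.69, -1.09, 2.1, 0.82, 0.87, 2.11], [-0.14, 0.32, -0.37, 2.42, 1.41, 0.28, 1.36], None, None]
push 1 [[0.45, 0.66, -1.0, 2.16, 0.83, 0.78, 0.46], [0.26, 0.67, -0.73, 1.94, 0.63, 0.78, 0.74]]
push -1 [[0.11, 0.49, -0.57, 2.17, 0.46, 0.6, -2.36], [0.09, 0.6, -0.5, 1.94, 0.43, 0.71, -2.24]]
push 1 [[0.45, 0.66, -1.0, 2.16, 0.83, 0.78, 0.46], [0.26, 0.67, -0.73, 1.94, 0.63, 0.78, 0.74]]
push -1 [[0.11, 0.49, -0.57, 2.17, 0.46, 0.6, -2.36], [0.09, 0.6, -0.5, 1.94, 0.43, 0.71, -2.24]]
1 [[0.61, 0.44, -0.51, 2.13, 0.35, 0.65, -0.2], [1.05, 0.44, -0.91, 2.42, 1.48, 0.27, -1.23], None, None]
-1 [[-0.67, 0.69, 1.08, 2.17, -0.88, 0.82, -2.22], [1.05, 0.44, -0.91, 2.42, 1.48, 0.27, 1.91], None, None]
push 1 [[0.74, 0.5, -0.64, 2.18, 0.52, 0.61, 1.29], [0.63, 0.62, -0.6, 1.95, 0.52, 0.73, 1.29]]
push -1 [[0.41, 0.43, -0.26, 2.19, 0.21, 0.54, -1.58], [0.35, 0.55, -0.25, 1.96, 0.21, 0.65, -1.6]]
push 1 [[0.74, 0.5, -0.64, 2.18, 0.52, 0.61, 1.29], [0.63, 0.62, -0.6, 1.95, 0.52, 0.73, 1.29]]
push -1 [[0.41, 0.43, -0.26, 2.19, 0.21, 0.54, -1.58], [0.35, 0.55, -0.25, 1.96, 0.21, 0.65, -1.6]]
```

```bash
cat >> h.py <<'E'
RY=-.0103; RX0=.4405
def railx(y): return RX0-(y-.0145)*np.tan(RY)
FL=1
def hook(yc,t,h=.066,dx=0.,lift=0.):
    """TCP pose so the robot-side corner of the shut fingertips touches the inner near wall at height h of a crate tipped by t."""
    H=np.array([railx(yc)+.018*np.tan(t),yc,0])
    Z=Ro.from_euler('z',RY)
    c=H+Z.apply([-h*np.sin(t)+.005*np.cos(t)+dx,0,h*np.cos(t)+.005*np.sin(t)+lift])
    B=(Z*Ro.from_euler('y',-.3*t)).as_matrix()      # crate-like axes: x away, z up
    M=np.column_stack([FL*B[:,1],FL*B[:,0],-B[:,2]])
    return c+B@[.011,0,.025],M
def tilt(yc,n="top"):
    im,d=vision.read_camera(n); P=cloud(n,d)
    m=(d>0)&(P[...,0]>.36)&(P[...,0]<.68)&(abs(abs(P[...,1]-yc)-.073)<.006)&(P[...,2]<.25)
    zmax=np.percentile(P[m][:,2],99); k=m&(P[...,2]>zmax-.01)
    t=np.arange(0,1,.005); zz=.16*np.sin(t)+.09*np.cos(t)
    return np.round([zmax,np.median(P[k][:,0]),np.interp(zmax,zz,t)],3),im
E
python3 - <<'E'
import h; from h import *
s=env.state(); w=vision.camera_params("wrist"); print("cam in tool",s["orientation"].T@(w["position"]-s["ee_pos"]))
for f in(1,-1):
  h.FL=f
  for yc in(.137,-.117):
    print(f,yc,[ (lambda j: None if j is None else np.round(j,2).tolist())(env.inverse_kinematics(*hook(yc,*a))) for a in ((0,.066,.03,.15),(0,),(.4,),(.8,))])
E
```

```text
cam in tool [-3.88245554e-05 -6.74532662e-02 -1.16296569e-01]
1 0.137 [[0.57, 0.42, -1.11, 1.89, 0.42, 1.09, 0.85], [0.5, 0.67, -1.08, 2.07, 0.79, 0.88, 0.52], [0.38, 0.5, -0.91, 2.2, 0.78, 0.66, 0.47], [0.34, 0.47, -0.9, 2.31, 1.06, 0.55, 0.16]]
1 -0.117 [[0.83, 0.29, -0.77, 1.92, 0.23, 1.03, 1.53], [0.76, 0.48, -0.68, 2.1, 0.46, 0.71, 1.33], [0.84, 0.42, -0.73, 2.22, 0.51, 0.53, 1.3], [0.88, 0.39, -0.72, 2.34, 0.66, 0.33, 1.18]]
-1 0.137 [[0.42, 0.34, -0.9, 1.9, 0.31, 1.05, -2.19], [0.17, 0.48, -0.62, 2.08, 0.43, 0.71, -2.31], [0.09, 0.39, -0.57, 2.21, 0.51, 0.55, -2.44], [-0.22, 0.33, -0.26, 2.33, 0.6, 0.34, -2.59]]
-1 -0.117 [[0.52, 0.23, -0.4, 1.93, 0.1, 1.0, -1.5], [0.44, 0.41, -0.29, 2.11, 0.19, 0.65, -1.57], [0.46, 0.34, -0.28, 2.24, 0.16, 0.47, -1.52], [0.43, 0.31, -0.22, 2.35, 0.06, 0.25, -1.4]]
```

```bash
python3 - <<'E'
from h import *
yc=.137
T=lambda:round(env.state()["time"],2)
env.set_gripper(0.0)
p,M=hook(yc,0,.066,.025,.17); env.reach(p,M); print(T())
env.move_straight(hook(yc,0,.066,.025)[0],.15); print(T(), env.state()["ft_force"].round(1))
for t in (0,.1,.2,.3,.4,.5):
    p,M=hook(yc,t); env.move_straight(p,.04,M); s=env.state(); print(t,T(),s["ft_force"].round(1),(s["ee_pos"]-p).round(4))
a,im=tilt(yc); print(a); b,im2=tilt(yc,"scene"); print(b); cv2.imwrite("pics/l1.png",np.hstack([im[80:260,120:380],im2[120:300,120:380]]))
E
```

```text
3.66
4.94 [ 0.4 -0.1  0.5]
0 5.72 [-0.5 -0.  -0.4] [ 0.0001 -0.0001  0.    ]
0.1 6.01 [ 4.3  0.2 -2.3] [0.0003 0.     0.0002]
0.2 6.3 [ 4.6  3.  -1.9] [0.0004 0.0002 0.0002]
0.3 6.58 [4.7 2.4 0.9] [0.0004 0.0002 0.0002]
0.4 6.87 [ 4.5  2.5 -0.1] [0.0003 0.0001 0.0001]
0.5 7.15 [ 5.3  1.4 -0.8] [ 0.0003 -0.      0.0001]
[0.144 0.554 0.394]
[0.137 0.551 0.333]
```

View pics/l1.png

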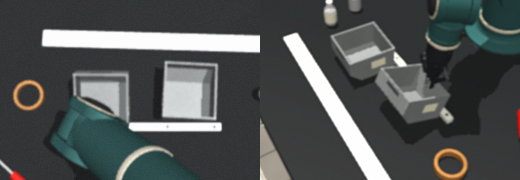

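Tipping works: the left crate is at about 0.36 rad, with its slope at (385,95) in the crop, and the force is about 5 N. I'll continue, measuring at each step.

```bash
python3 - <<'E'
from h import *
yc=.137
t=.5
while t<1.0:
    t+=.07; p,M=hook(yc,t); env.move_straight(p,.04,M); s=env.state(); a,im=tilt(yc); b,im2=tilt(yc,"scene"); print(round(t,2),round(s["time"],2),s["ft_force"].round(1),a,b)
    if max(a[2],b[2])>.71: break
cv2.imwrite("pics/l2.png",cv2.resize(im2[160:290,230:400],None,fx=3,fy=3)); open("/tmp/t","w").write(str(t))
E
```

```text
0.57 7.5 [ 6.   0.8 -0.1] [0.15  0.544 0.444] [0.144 0.544 0.393]
0.64 7.85 [ 6.2  0.5 -0.5] [0.158 0.54  0.523] [0.152 0.539 0.459]
0.71 8.2 [6.2 0.9 0.6] [0.164 0.532 0.587] [0.159 0.534 0.533]
0.78 8.55 [ 6.2 -0.1  0.7] [0.168 0.524 0.646] [0.164 0.526 0.587]
0.85 8.9 [ 5.9 -0.2  0.4] [0.172 0.515 0.707] [0.167 0.519 0.631]
0.92 9.25 [ 5.1 -0.   0.5] [0.175 0.507 0.751] [0.172 0.51  0.706]
```

View pics/l2.png

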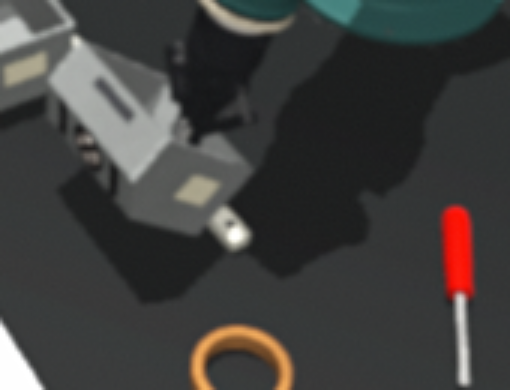

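The stamp shows on the left crate: ring and bars at about (85,145) in the crop. Tilt is about 0.73 rad. I'll hold it, lower it, then do the right crate.

```bash
cat >> h.py <<'E'
def lower(yc,t):
    while t>0:
        t=max(0,t-.08); p,M=hook(yc,t); env.move_straight(p,.035,M)
    env.move_straight(hook(yc,0,dx=.012)[0],.04)
    s=env.state(); print("low",round(s["time"],2),s["ft_force"].round(1),tilt(yc)[0],tilt(yc,"scene")[0])
E
python3 - <<'E'
from h import *
t=float(open("/tmp/t").read()); env.hold(.45)
lower(.137,t); env.hold(.3)
yc=-.117
env.move_straight(hook(.137,0,dx=.025,lift=.13)[0],.2)
env.move_straight(hook(yc,0,dx=.025,lift=.13)[0],.2)
env.move_straight(hook(yc,0,dx=.025)[0],.15); print(env.state()["time"])
for t in (0,.1,.2,.3,.4,.5):
    p,M=hook(yc,t); env.move_straight(p,.04,M)
while t<1.0:
    t+=.07; p,M=hook(yc,t); env.move_straight(p,.04,M); s=env.state(); a,im=tilt(yc); b,im2=tilt(yc,"scene"); print(round(t,2),round(s["time"],2),s["ft_force"].round(1),a,b)
    if max(a[2],b[2])>.71: break
cv2.imwrite("pics/r2.png",cv2.resize(im2[110:290,160:330],None,fx=3,fy=3)); open("/tmp/t","w").write(str(t))
E
```

```text
low 13.43 [-0.5  0.   0.9] [0.094 0.571 0.025] [0.092 0.522 0.015]
17.0667
0.57 19.52 [7.3 0.7 0.2] [0.15  0.545 0.447] [0.146 0.547 0.408]
0.64 19.88 [ 6.2 -0.4  0.1] [0.157 0.537 0.516] [0.153 0.536 0.474]
0.71 20.23 [6.1 0.4 0. ] [0.162 0.53  0.569] [0.159 0.531 0.534]
0.78 20.57 [ 5.4 -1.2  0.3] [0.168 0.521 0.65 ] [0.165 0.523 0.599]
0.85 20.93 [ 5.9 -1.2  0.3] [0.173 0.514 0.72 ] [0.17  0.517 0.667]
```

View pics/r2.png

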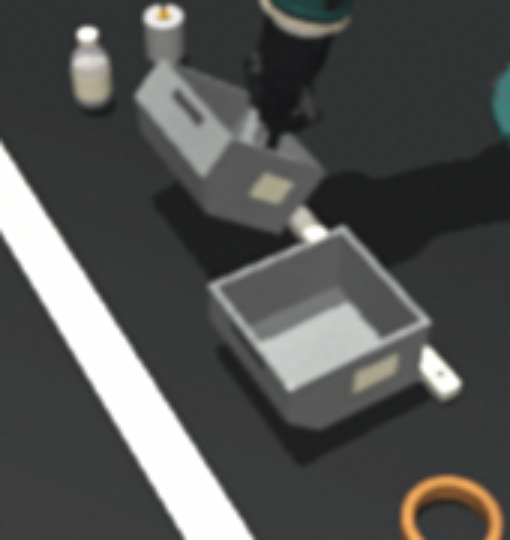

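The right crate's slope, at about (180,150), is bare, and the left crate is flat again at (320,330). So the left crate is the stamped one. I'll tip a little more for margin, hold, lower, retract and measure.

```bash
python3 - <<'E'
from h import *
yc=-.117; t=.90
p,M=hook(yc,t); env.move_straight(p,.04,M); env.hold(.45)
lower(yc,t); env.hold(.3)
env.move_straight(hook(yc,0,dx=.025,lift=.13)[0],.2)
env.move_straight([.33,-.02,.22],.2)
print(env.state()["time"])
for n in("top","scene"):
    im,d=vision.read_camera(n); R=boxes(n,im,d)
    for k in("left","right","tape"): print(n,k,*rect(R[k]))
E
```

```text
low 25.38 [-0.4 -1.2 -0.1] [0.094 0.516 0.025] [0.093 0.528 0.017]
27.8167
top left [[439.6  59.2]
 [599.   58.9]
 [599.3 209. ]
 [439.9 209.4]] [519.5 134.1] [150.2 159.4] 89.87
top right [[ 437.4 -188.2]
 [ 597.1 -189. ]
 [ 597.9  -38.9]
 [ 438.2  -38. ]] [ 517.6 -113.5] [150.2 159.7] 89.69
top tape [[ 658.  -365.2]
 [ 712.3 -367.3]
 [ 738.6  332.8]
 [ 684.2  334.8]] [698.3 -16.2] [700.6  54.4] 87.85
scene left [[435.1  56.1]
 [598.6  54.1]
 [600.5 208.6]
 [437.  210.6]] [517.8 132.4] [154.5 163.5] 89.28
scene right [[ 434.6 -192.8]
 [ 597.1 -193.2]
 [ 597.4  -36.1]
 [ 435.   -35.7]] [ 516.  -114.4] [157.1 162.5] 89.88
scene tape [[ 657.5 -373.3]
 [ 712.  -375.2]
 [ 736.7  329.8]
 [ 682.3  331.7]] [697.1 -21.7] [705.5  54.5] 87.99
```

Both crates are flat at the rail. The left crate's far wall is at x≈0.599 and the tape's middle line there is at 0.703. I'll push with both open fingertips, stopping short first.

```bash
cat >> h.py <<'E'
def push(x,yc,yaw,z=.04,tau=.25):
    B=(Ro.from_euler('z',yaw)*Ro.from_euler('y',-tau)).as_matrix()
    M=np.column_stack([B[:,1],B[:,0],-B[:,2]])
    return np.array([x,yc,z])-B@[.011,0,-.012],M
def check():
  for n in("top","scene"):
    im,d=vision.read_camera(n); R=boxes(n,im,d)
    for k in("left","right"): print(n,k,*rect(R[k]))
  return im
E
python3 - <<'E'
from h import *
yc=.134
env.set_gripper(1.0)
p,M=push(.415,yc,-.005); q=p.copy(); q[2]+=.12
env.reach(q,M); env.move_straight(p,.12); print(env.state()["time"])
p,M=push(.48,yc,-.02); env.move_straight(p,.04,M); print(env.state()["ft_force"].round(1))
p,M=push(.533,yc,-.036); env.move_straight(p,.04,M); print(env.state()["ft_force"].round(1))
env.hold(.2); print(env.state()["time"])
check()
E
```

```text
31.1333
[-1.9  0.3  0.1]
[-0.7 -0.1  0.3]
34.5833
top left [[499.4  60.4]
 [693.4  53.3]
 [698.9 203.4]
 [504.9 210.5]] [599.1 131.9] [150.2 194.1] 87.91
top right [[ 437.3 -187.9]
 [ 596.6 -189. ]
 [ 597.6  -39. ]
 [ 438.3  -37.9]] [ 517.5 -113.4] [150.  159.3] 89.62
scene left [[490.7  56.4]
 [691.4  50.6]
 [695.8 204.9]
 [495.1 210.6]] [593.2 130.6] [154.3 200.8] 88.37
scene right [[ 433.2 -192.4]
 [ 596.8 -193.3]
 [ 597.6  -36.2]
 [ 434.   -35.4]] [ 515.4 -114.3] [157.  163.6] 89.7
```

```bash
python3 - <<'E'
from h import *
yc=.134
p,M=push(.5403,yc,-.036); env.move_straight(p,.03,M); env.hold(.2)
p,M=push(.50,yc,-.036); env.move_straight(p,.05,M)
p[2]+=.16; env.move_straight(p,.15); env.move_straight([.33,-.02,.25],.2); env.hold(.2)
im=check(); s=env.state(); print(s["time"],s["ft_force"].round(2)); cv2.imwrite("pics/end.png",im)
E
```

```text
top left [[539.6  59.3]
 [701.   53.2]
 [706.6 203.3]
 [545.2 209.4]] [623.1 131.3] [150.2 161.5] 87.84
top right [[ 437.2 -188.2]
 [ 596.8 -189.4]
 [ 598.   -38.9]
 [ 438.4  -37.7]] [ 517.6 -113.6] [150.5 159.6] 89.55
scene left [[536.4  54.2]
 [699.1  49.4]
 [703.7 206.1]
 [541.  210.9]] [620.1 130.2] [156.7 162.8] 88.3
scene right [[ 433.8  -36.5]
 [ 434.4 -195. ]
 [ 597.5 -194.5]
 [ 596.9  -35.9]] [ 515.7 -115.5] [163.1 158.5] 0.21
39.075 [-0.62  0.47 -0.81]
```

View pics/end.png

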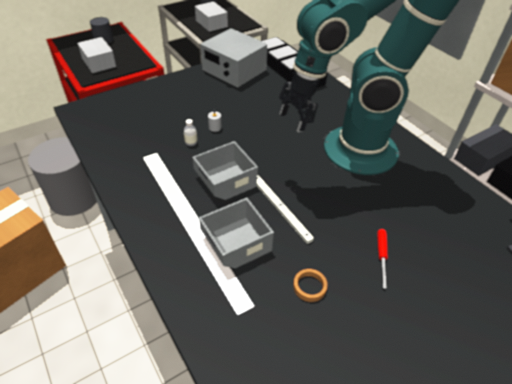

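The stamped crate's far wall runs along the tape, from (200,215) to (235,260). Its corners are at x 0.701 and 0.7066, against the tape's middle line at 0.7008 and 0.7062. The other crate stands flat at the rail at (225,170), and the bystanders look where they were. I'm handing the job in.

```bash
python3 -c "
from rig import env
env.close_job(); print(env.state()['time'])"
```

```text
the job is handed in; nothing more can be done
the job is handed in; nothing more can be done
```

I checked both crates, left one first, and pushed the stamped one to the dispatch tape. The job is handed in, but the interface reports no verdict.

- **Tipping:** I hooked the shut fingertips inside each crate's near wall and tipped it against the rail. By camera depth the left crate reached about 0.71–0.75 rad. The right one read 0.67–0.72 rad at its last measured step, and I tipped it slightly further before holding. Both were held for about 0.45 s and lowered slowly back flat. The left crate had the stamp; the right was bare.
- **Pushing:** I pushed the left crate about 100 mm with both open fingertips. Contact forces were below about 8 N wherever I read them.
- **Stamped crate:** The top camera puts its far-wall corners within about 1 mm of the tape's middle line. The scene camera reads 2–3 mm less, which is still well inside the ±25 mm allowed.
- **Other crate:** It stands flat, level with the rail's far face to within my 2–3 mm measuring error. Its centre is about 8–9 mm from where it began.
- **Robot and bystanders:** The gripper was clear of everything, and the clock read 39 s of the 67 allowed. The bystanders looked unmoved in the last picture, though I did not measure their positions.

The two cameras disagreed by up to 0.08 rad on tilt and about 3 mm on position. All readings at the tips and at the end were still inside the limits.

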